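# Index the centrifuge spindle and hold its collar on the flat

## Robot

A 6-joint arm with a two-finger parallel gripper is mounted at the origin on the work surface. World frame = base frame: x ahead of the robot, y to its left, z up, the work surface at z = 0. Lengths are in m, angles in rad, forces in N, time in s.
With the tool pointing down it reaches from about 0.25 to 0.775 m from the base axis. Payload 8.9 kg.
Tool frame: the origin (TCP) lies at the very end of the fingers, on their centre line; the grasp point (between the pads) lies 19 mm behind it; x points along the fingers, y is the direction in which the jaws open and shut, and the axes are right-handed (so a half turn about x gives the same grasp; the last joint's range is limited). The gripper opens to 85 mm and grips with 20 to 120 N. Pads are 22 mm wide; open, the fingers measure 114 mm over their backs; the gripper's body (76 mm by 85 mm) begins 54 mm behind the grasp point. The pads swing forward as they close: fully open they stand 13 mm farther back than shut.
Start: joints at [1.117, 0.291, -0.153, 1.127, 0, 1.431], TCP at [0.163, 0.499, 0.231] pointing down, gripper open.
Joint ranges: [-2.52, 2.52], [-0.91, 1.74], [-1.3, 1.37], [-1.96, 2.02], [-1.52, 1.47], [-3.14, 3.14]. Speed limits (rad/s): [2.22, 2.22, 2.79, 3.14, 3.14, 3.14].

## Interface

Orientations are given as a unit quaternion [x, y, z, w].
In Python, from bench import robot gives the robot as it stands.
- The arm moves only by the shell command python3 -m crank 'ROWS' [FORCE]. ROWS is JSON, a list of rows, each a list of 7 numbers: the turn, a rotation vector about the tool's x, y, z in rad, then the shift along the tool's x, y, z in cm, then the gripper's target within -1 to 1 (shut at 1, half-way at 0, fully open at -1). A call has 1 to 20 rows; each row is the pose to reach, as a shift and turn from the pose measured when the call began, along the tool's axes at that moment; what a row does not reach only later rows make up. A row lasts 1/10 s, in which the tool goes at most 50 mm and 8.59 degrees, less where a joint would pass 70% of its speed; a pose out of reach is approached as far as the arm can. A call with a gripper value outside its range is refused whole. The fingers move at their own pace and stop on an object; FORCE is the grip in N (left out, the last holds). Time passes only in rows, so rows that repeat a pose let the fingers close. It gives the time, the measured TCP pose, the force and the opening at its end, in the units of the state.
- robot.read_state(): the state, without advancing time (a new reading comes with each control period).
- robot.get_image(name): name is "scene" or "top" or "wrist"; returns a dict with "color" (420x560x3 uint8, blue, green, red), "K" (3x3 intrinsics, pixels), "distortion" ([k1, k2, p1, p2, k3] as OpenCV has them; the pictures are not rectified), "rvec" (rotation vector, rad) and "tvec" (3), from world to camera coordinates, as OpenCV has them. Camera axes: x right, y down, z forward; pixel columns grow to the right and rows downward; lengths in m; the calibration is good to about 2 mm. A picture is of the moment at which its call begins. There is no depth.
- robot.sign_off(): hands the job in, once; it reports no verdict.
The state is a dict: "t": time; "joint_positions": joint angles; "qvel": joint speeds; "joint_torque": joint torques, N m; "tcp_pos": TCP position; "tool_rot": TCP orientation; "wrist_force": force on the tool from outside, world axes, zero at the start; "torque": the same for the moment, N m; "finger_gap": finger opening in m.
Only numpy, scipy, OpenCV 4.12 (cv2) and the standard library are available. Lean on these libraries where they do the work, as an engineer would, in place of code of your own. Each camera call takes 0.05 s, during which the arm holds its last target. There are 200 camera calls.

## Task

The centrifuge's drive head stands on the bench. First pinch the bare spindle with your fingers and turn it until its set-screw flat (the blue side) faces the red key guide; then bring the aluminium collar over the spindle with its red set screw pointing at the guide, and hold it level, clear of the housing, with the screw lined up with the guide hole and pulled lightly against the flat. Finish while still holding the collar there, so that I can tighten the screw, and leave the other things on the bench where they are.

Things in the scene. Friction and masses are not known exactly. Their poses are not given: they have to be found in the camera images.
- drive_unit: White drive head, fixed to the bench, 180 x 130 mm, flat top (deck) 55 mm above the bench. Origin under its centre at bench height, z up; the spindle stands on its z axis. +x points from the spindle to the red key guide, an upright plate 30 mm wide from x = 70 to 78 mm, its top 107 mm above the bench; a red line on the deck runs to it. A flange 34 mm across, 3 mm tall surrounds the spindle's foot.
- guide_hole (a point): Mouth of the brass guide hole in the red plate, on the side facing the spindle: 67 mm from the spindle's axis along the drive head's +x, 95 mm above the bench (40 mm above the deck). The hole runs along x, at right angles to the spindle.
- spindle (a joint): Angle of the spindle (rad), positive anticlockwise seen from above: the direction in which the flat faces, measured from the drive head's +x axis. 0 = flat faces the key guide. It turns either way against a light friction of 0.06 N m and stays where it is left; starts between 0.6 and 1.4.
- shaft_top (a point): Middle of the top of the bare upright steel spindle, on its axis, 135 mm above the bench (80 above the deck); +x points out of the flat, z up. The shaft is 22 mm across, its top 2.5 mm chamfered, with one side cut flat over its height (painted blue, 17 mm wide, 7 mm from the axis): pinched square across the flat it measures 18 mm, elsewhere up to 22. A blue stroke on top points to the flat.
- collar: Aluminium ring collar, 40 mm outside, 28 mm tall, with a 25 mm bore through it and two parallel flat cheeks, 26 mm long, 44 mm apart across its y axis (to grip it by). Lies flat on the bench at the start, bore upright. Weighs 0.08 to 0.15 kg. Origin at the centre of its underside, z up the bore; +x is the way the red set screw sticks out.
- set_screw: Red set screw, fixed in the collar; origin on the collar's axis 14 mm above its underside, axes as the collar's. Its tip, a block 10 mm wide and 8 mm tall, stands into the bore to 8.5 mm from the axis: the collar passes down the spindle only with the screw over the flat (within about 0.25 rad). Centred, tip and flat are 1.5 mm apart; pull the collar towards its -x to bring them together.
- screw_head (a point): Outer end of the red set screw: 26 mm from the collar's axis along its +x, 14 mm above the collar's underside.
- bearing: Bystander: brass disc 28 mm across, 9 mm tall, lying between the drive head and the collar; origin under its centre.
- driver: Bystander: screwdriver lying crosswise on the bench beyond the work; origin at its underside.
- reagent: Bystander: amber bottle 66 mm across, 150 mm tall, far left; origin under its centre.
- jar: Bystander: jar 60 mm across, 70 mm tall, far right; origin under its centre.
- beaker: Bystander: clear cup 70 mm across, 90 mm tall, left; origin under its centre.
- rotor_cap: Bystander: blue cap 72 mm across, 34 mm tall, right; origin under its centre.
- marker: Bystander: blue marker 14 mm thick, about 120 mm long, lying midway between the drive head and the collar; origin at its underside.

How it is judged:
By the outcome, as a careful person would: the job done as asked, in the order asked, and still so for the second after the job is handed in, while the arm keeps its last pose, push and grip.
It also fails if it takes over 58 s, if anything falls off the work surface, if the arm or the gripper's body presses on something with over 40 N, if the wrist force passes 120 N, or if a joint passes its speed limit or range.

## Working session

There is one attempt and no reset: what is moved stays moved. The work goes in short steps, Python scripts to look and compute and a shell command to move; the robot and the scene stay as the last step left them, time stands still between calls to the robot, and variables do not carry over. Pictures are saved under pics/ and viewed, about 8 in all and at most 12, crops included, and the job is handed in when it is done.

```bash
mkdir -p pics; ls; python3 - <<'E'
from bench import robot
import cv2,numpy as np
s=robot.read_state();print(s)
for n in("scene","top"):
    d=robot.get_image(n);cv2.imwrite(f"pics/{n}0.png",d["color"]);print(n,d["K"],d["distortion"],d["rvec"],d["tvec"])
a=[cv2.imread(f"pics/{n}0.png") for n in("scene","top")]
E
```

```text
pics
{'t': 0.0, 'joint_positions': array([ 1.11674366e+00,  2.91249100e-01, -1.54145386e-01,  1.12666880e+00,
        2.39466060e-05,  1.43151832e+00]), 'qvel': array([-0.00018166, -0.00073245, -0.00110007, -0.00094216, -0.00030172,
        0.00169187]), 'joint_torque': array([ 7.10799522e-04, -5.37139928e+01,  3.31373119e+01,  1.57072413e-02,
       -1.56684046e-04,  2.52752443e-05]), 'tcp_pos': array([0.16232746, 0.49881928, 0.23074138]), 'tool_rot': array([ 0.11040485,  0.69850596, -0.11125664,  0.69822787]), 'wrist_force': array([ 0.39534278,  0.06875065, -0.06108658]), 'torque': array([-0.02417788, -0.06650768, -0.00805907]), 'finger_gap': 0.08536097555247499}
scene [[394.01676957   0.         281.15414252]
 [  0.         394.01676957 209.00594892]
 [  0.           0.           1.        ]] [-0.08618635  0.          0.          0.          0.        ] [ 0.98466332  2.44663373 -1.06862434] [ 0.43517642 -0.17912188  1.38885546]
top [[436.12865936   0.         273.54627251]
 [  0.         436.12865936 204.58843281]
 [  0.           0.           1.        ]] [0.00168693 0.         0.         0.         0.        ] [ 2.19438807 -2.14885679  0.05771586] [-0.01966289  0.59496012  1.20397362]
```

View pics/top0.png

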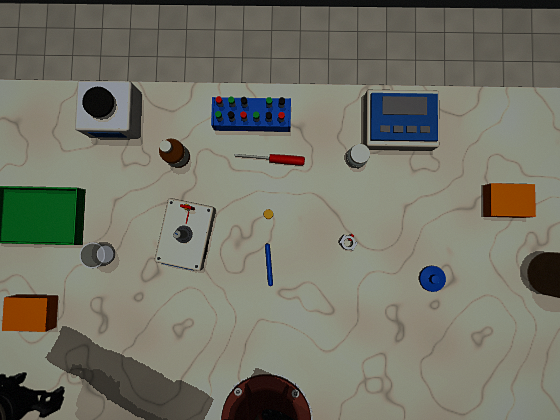

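View pics/scene0.png

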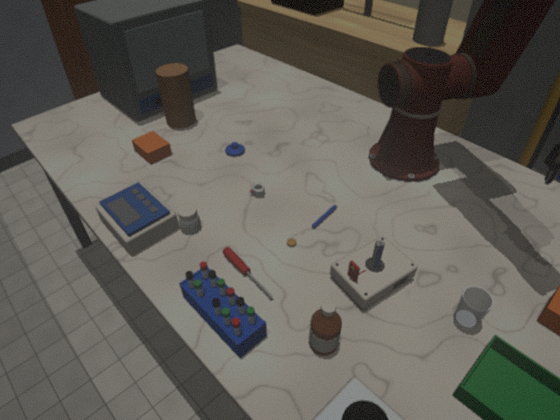

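The top view shows the drive head at about (186,234), the guide at (187,207), the spindle top near (183,231), and the collar at (347,242). The scene view shows the collar at (258,190), the spindle top at (380,240), and the guide at (354,270). Next I'll write the helpers and crop enlarged views.

```bash
cat > h.py <<'E'
import cv2,numpy as np
from bench import robot
from scipy.spatial.transform import Rotation as R
def snap(n,f=None):
    d=robot.get_image(n)
    if f: cv2.imwrite(f"pics/{f}.png",d["color"])
    return d
def ray(d,uv):
    M=cv2.Rodrigues(np.array(d["rvec"],float))[0];t=np.array(d["tvec"],float).ravel()
    p=cv2.undistortPoints(np.array(uv,float).reshape(-1,1,2),np.array(d["K"]),np.array(d["distortion"])).reshape(-1,2)
    v=np.c_[p,np.ones(len(p))]@M
    return -M.T@t, v/np.linalg.norm(v,axis=1)[:,None]
def plane(d,uv,z):
    c,v=ray(d,uv);return c+v*((z-c[2])/v[:,2])[:,None]
def tri(L):
    A=0;b=0;
    rs=[]
    for d,uv in L:
        c,v=ray(d,uv);P=np.eye(3)-np.outer(v[0],v[0]);A=A+P;b=b+P@c;rs.append((c,P))
    x=np.linalg.solve(A,b);return x,[np.linalg.norm(P@(x-c)) for c,P in rs]
def proj(d,p):
    return cv2.projectPoints(np.array(p,float).reshape(-1,1,3),np.array(d["rvec"]),np.array(d["tvec"]),np.array(d["K"]),np.array(d["distortion"]))[0].reshape(-1,2)
def crop(d,c,h,f,w=None,k=None):
    w=w or h; x,y=map(int,c); im=d["color"][max(0,y-h):y+h,max(0,x-w):x+w]
    s=k or min(800/im.shape[1],600/im.shape[0]); im=cv2.resize(im,None,fx=s,fy=s,interpolation=cv2.INTER_CUBIC)
    if f: cv2.imwrite(f"pics/{f}.png",im)
    return im
def move(pos,Rt):
    "target TCP pos, rotation -> turn rotvec and shift (cm) in current tool axes"
    s=robot.read_state();R0=R.from_quat(s["tool_rot"])
    return np.round((R0.inv()*Rt).as_rotvec(),4),np.round(R0.inv().apply(np.array(pos)-s["tcp_pos"])*100,2)
E
python3 - <<'E'
from h import *
T=snap("top");S=snap("scene")
a=crop(T,(185,232),45,None,k=4.2);b=crop(S,(375,270),45,None,k=4.2);c=crop(T,(347,242),20,None,k=9.45)
e=crop(S,(258,190),20,None,k=9.45)
cv2.imwrite("pics/c1.png",cv2.resize(np.vstack([np.hstack([a,b]),np.hstack([c,e])]),(600,600)))
print("collar",tri([(T,(347,242)),(S,(258,189))]),"spin",tri([(T,(183,231)),(S,(380,240))]))
w=snap("wrist");print(w["K"],ray(w,[(280,210),(300,210)]))
E
```

```text
collar (array([ 0.49568949, -0.21544322,  0.01715344]), [np.float64(0.0010760033508282025), np.float64(0.001076003350828258)]) spin (array([0.50958368, 0.22642886, 0.1363633 ]), [np.float64(0.008304824185826438), np.float64(0.008304824185826285)])
[[331.33400153   0.         284.51054638]
 [  0.         331.33400153 212.60952284]
 [  0.           0.           1.        ]] (array([0.09971876, 0.51941001, 0.37285078]), array([[ 0.23638547, -0.09208431, -0.96728609],
       [ 0.25477295, -0.03464003, -0.96638026]]))
```

View pics/c1.png

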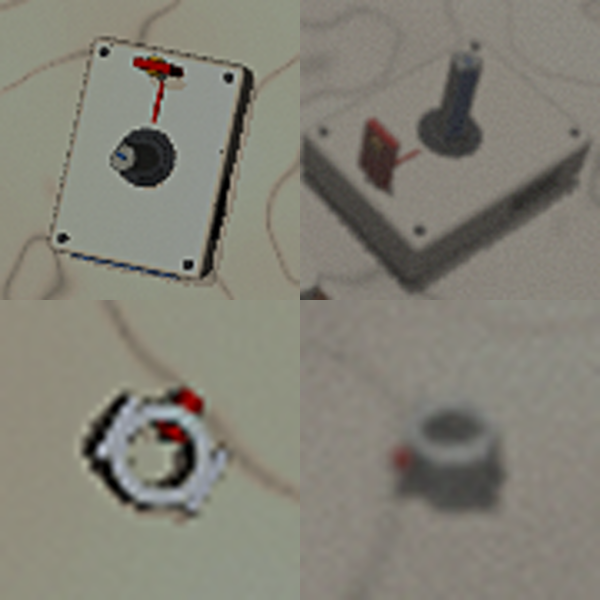

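Crop c1 shows the spindle top at about top px (176.6,234.1) and scene px (379.5,242.4). The collar's centre is at top px (347.9,242.3), with its screw at (352.3,235.3), so its yaw is about -0.55. The guide sits towards world +x, slightly to -y. I'll work out a wrist-camera view next.

```bash
python3 - <<'E'
from h import *
T=snap("top");S=snap("scene");s=robot.read_state()
print("spin",tri([(T,(176.6,234.1)),(S,(379.5,242.4))]))
p,_=tri([(T,(347.9,242.3)),(S,(258,188.5))]);q=plane(T,[(352.3,235.3),(347.9,242.3)],.02);print("collar",p,q)
print("deck pts", plane(T,[(140+147/3.333,187+157/3.333),(140+156/3.333,187+122/3.333),(140+162/3.333,187+80/3.333)],.055))
Rt=R.from_quat(s["tool_rot"]);print(Rt.as_matrix().round(3))
w=snap("wrist");c,v=ray(w,[(284,212)]);print("cam in tool",Rt.inv().apply(c-s["tcp_pos"]),Rt.inv().apply(v[0]))
M=Rt
print(proj(w,s["tcp_pos"]))
E
```

```text
spin (array([0.50687762, 0.23548365, 0.133155  ]), [np.float64(0.0011113762967078378), np.float64(0.0011113762967079304)])
collar [ 0.49452847 -0.21756096  0.01730584] [[ 0.51389545 -0.22884341  0.02      ]
 [ 0.49415674 -0.21678021  0.02      ]]
deck pts [[0.50690169 0.23492802 0.055     ]
 [0.5357516  0.22857395 0.055     ]
 [0.57042094 0.22489016 0.055     ]]
[[-0.     0.31   0.951]
 [-0.     0.951 -0.31 ]
 [-1.    -0.    -0.   ]]
cam in tool [-1.41871938e-01 -1.05837548e-04 -6.59963401e-02] [ 0.96582223 -0.00157746  0.25920055]
[[284.70080839 269.85936979]]
```

```bash
python3 -m crank '[[0,0,0,0.6,-14.35,40.94,-1],[0,0,0,0.6,-14.35,40.94,-1],[0,0,0,0.6,-14.35,40.94,-1],[0,0,0,0.6,-14.35,40.94,-1],[0,0,0,0.6,-14.35,40.94,-1],[0,0,0,0.6,-14.35,40.94,-1],[0,0,0,0.6,-14.35,40.94,-1],[0,0,0,0.6,-14.35,40.94,-1],[0,0,0,0.6,-14.35,40.94,-1],[0,0,0,0.6,-14.35,40.94,-1],[0,0,0,0.6,-14.35,40.94,-1],[0,0,0,0.6,-14.35,40.94,-1],[0,0,0,0.6,-14.35,40.94,-1],[0,0,0,0.6,-14.35,40.94,-1]]' 30
python3 - <<'E'
from h import *
w=snap("wrist","w1");print(robot.read_state()["tcp_pos"])
p=proj(w,(0.507,.2355,.134))[0];print(p)
import pickle;pickle.dump(w,open("w1.pkl","wb"))
crop(w,(284,212),150,"w1c",w=200)
E
```

```text
t: 1.8
tcp_pos: [0.5067, 0.2367, 0.2255]
tool_rot: [0.11, 0.698, -0.11, 0.698]
wrist_force: [1.3, 0.2, 1.0]
finger_gap: 0.0852
[0.50681803 0.23664979 0.22546675]
[283.17657247 217.28260773]
```

View pics/w1c.png

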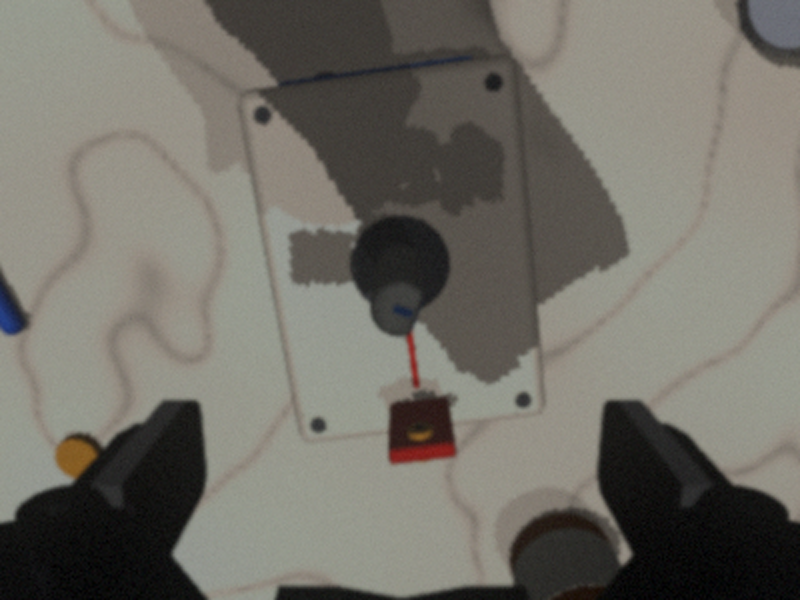

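The wrist view shows the spindle top at crop px (395,308), with a blue stroke pointing right to (411,312). The flange is centred at (400,263), the guide at (420,432), and the four deck screws are clear. I'll measure these from two wrist views, so I'm shifting the camera 4 cm.

```bash
python3 -m crank '[[0,0,0,2,0,-4,-1],[0,0,0,2,0,-4,-1],[0,0,0,2,0,-4,-1],[0,0,0,2,0,-4,-1]]' 
cat > m.py <<'E'
from h import *
import pickle
w=pickle.load(open("w1.pkl","rb"));w2=snap("wrist","w2")
def full(L):return [(x/2+84,y/2+62) for x,y in L]
sc=plane(w,full([(262,115),(493,82),(523,400),(318,425)]),.055)
print("screws",sc.round(4).tolist(),"centre",sc.mean(0)); d=sc[3]+sc[2]-sc[0]-sc[1];e=sc[1]+sc[2]-sc[0]-sc[3]
print("yaw",np.arctan2(d[1],d[0]),np.arctan2(-e[0],e[1]))
fl=plane(w,full([(400,263)]),.058);print("flange",fl)
def blue(d,c,r=14):
    x0,y0=(np.array(c)-r).astype(int);I=d["color"][y0:y0+2*r,x0:x0+2*r].astype(int)
    wt=np.clip(I[...,0]-I[...,2]-25,0,None).astype(float);y,x=np.nonzero(wt);ww=wt[y,x]
    P=np.c_[x+x0,y+y0];m=(P*ww[:,None]).sum(0)/ww.sum();C=((P-m)*ww[:,None]).T@(P-m)/ww.sum();
    return m,np.linalg.eigh(C)[1][:,1],len(ww)
for k,(d) in enumerate((w,w2)):
    c=proj(d,(0.507,.2355,.134))[0]; m,u,n=blue(d,c)
    q=plane(d,[m,m+5*u],.135);a=q[1]-q[0];print("blue",c,m,n,q[0],"yaw",np.arctan2(a[1],a[0]))
m1=blue(w,proj(w,(0.507,.2355,.134))[0])[0];m2=blue(w2,proj(w2,(0.507,.2355,.134))[0])[0];print(tri([(w,m1),(w2,m2)]))
crop(w2,proj(w2,(0.507,.2355,.134))[0],30,"w2c",w=40)
print("crop org",proj(w2,(0.507,.2355,.134))[0].astype(int)-[40,30])
pickle.dump(w2,open("w2.pkl","wb"))
E
python3 m.py
```

```text
t: 2.25
tcp_pos: [0.4696, 0.2494, 0.2062]
tool_rot: [0.11, 0.698, -0.11, 0.699]
wrist_force: [-0.3, 1.0, -0.1]
finger_gap: 0.0859
screws [[0.4209, 0.1976, 0.055], [0.4395, 0.3019, 0.055], [0.5931, 0.2741, 0.055], [0.574, 0.1698, 0.055]] centre [0.50688309 0.23587103 0.055     ]
yaw -0.17915616988966304 -0.1787324757945691
flange [[0.50538978 0.23651606 0.058     ]]
blue [283.17657247 217.28260773] [284.5        217.06122449] 21 [0.50686643 0.236562   0.135     ] yaw -2.179793807827406
blue [282.15262731 277.7729262 ] [284.0406746  277.94444444] 39 [0.50706633 0.23688523 0.135     ] yaw -2.1971015768233286
(array([0.50680801, 0.236775  , 0.13542616]), [np.float64(0.00018460355281007816), np.float64(0.00018460355281006618)])
crop org [242 247]
```

View pics/w2c.png

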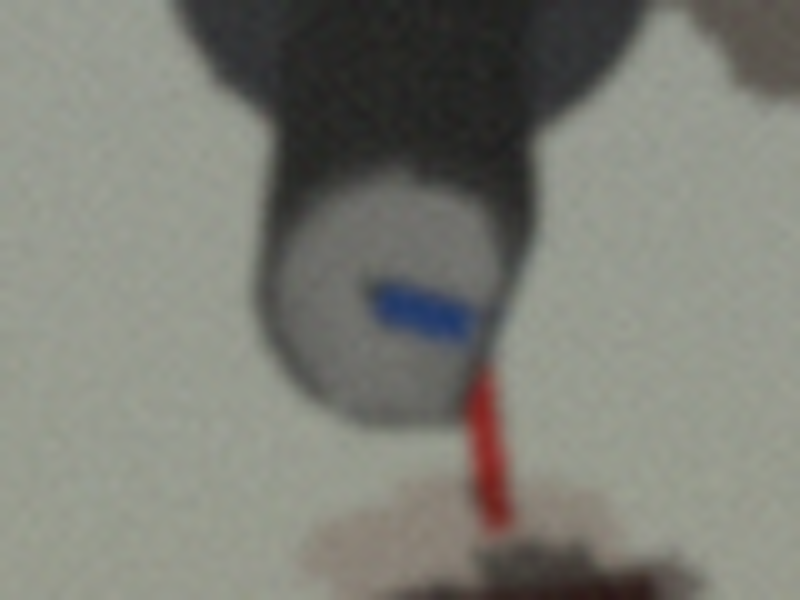

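Measurements:
- **Drive head:** yaw -0.179, centre about (0.506,0.2355).
- **Spindle:** top height 0.1354 from two views, flat at yaw 0.944, so the angle is 1.12.

Next I'll move above the spindle, square to the flat.

```bash
cat >> h.py <<'E'
def down(yy): # tool x down, tool y at yaw yy
    y=np.array([np.cos(yy),np.sin(yy),0]);x=np.array([0,0,-1.]);return R.from_matrix(np.c_[x,y,np.cross(x,y)])
E
python3 - <<'E'
from h import *
print(move((0.5046,.2336,.16),down(.944)),move((0.5046,.2336,.103),down(.944)))
E
```

```text
(array([ 0.3134,  0.0015, -0.0013]), array([ 4.62, -0.42,  3.78])) (array([ 0.3134,  0.0015, -0.0013]), array([10.32, -0.43,  3.77]))
```

```bash
python3 -m crank '[[0.15,0,0,1,-0.42,3.78,0],[0.313,0,0,4.6,-0.42,3.78,0],[0.313,0,0,4.6,-0.42,3.78,0],[0.313,0,0,4.6,-0.42,3.78,0],[0.313,0,0,6,-0.42,3.78,0],[0.313,0,0,8,-0.42,3.78,0],[0.313,0,0,10.3,-0.42,3.78,0],[0.313,0,0,10.3,-0.42,3.78,0],[0.313,0,0,10.3,-0.42,3.78,0]]' 25
python3 -m crank '[[0,0,0,0,0,0,1],[0,0,0,0,0,0,1],[0,0,0,0,0,0,1],[0,0,0,0,0,0,1],[0,0,0,0,0,0,1],[0,0,0,0,0,0,1]]' 25
python3 -c "
from h import *
print(move((0.5038,.2356,.103),down(-.179)));print(robot.read_state()['wrist_force'],robot.read_state()['torque'])"
```

```text
t: 3.2
tcp_pos: [0.5052, 0.2341, 0.1048]
tool_rot: [0.218, 0.672, -0.216, 0.674]
wrist_force: [0.4, 0.5, 0.2]
finger_gap: 0.0424
t: 3.8
tcp_pos: [0.5061, 0.2341, 0.1068]
tool_rot: [0.218, 0.671, -0.216, 0.675]
wrist_force: [-1.9, -1.7, 10.3]
finger_gap: 0.0175
(array([ 1.1263,  0.0012, -0.0057]), array([ 0.38, -0.01, -0.27]))
[-1.87561174 -1.72041486 10.34668551] [-0.5596974   0.54470607 -0.0513754 ]
```

Gripped at 17.5 mm, which matches square across the flat. Now turning it by -1.126 about the spindle axis.

```bash
python3 -m crank '[[0.14,0,0,0,0.01,-0.03,1],[0.28,0,0,0,0.02,-0.06,1],[0.42,0,0,0,0.04,-0.09,1],[0.56,0,0,0,0.05,-0.12,1],[0.7,0,0,0,0.07,-0.15,1],[0.84,0,0,0,0.08,-0.18,1],[0.98,0,0,0,0.1,-0.21,1],[1.126,0,0,0,0.11,-0.24,1],[1.126,0,0,0,0.11,-0.24,1],[1.126,0,0,0,0.11,-0.24,1],[1.126,0,0,0,0.11,-0.24,1]]'
python3 -c "
from h import *
s=robot.read_state();y=R.from_quat(s['tool_rot']).as_matrix()[:,1];print(np.arctan2(y[1],y[0]),s['wrist_force'],s['torque'],s['joint_positions'])"
```

```text
t: 4.9
tcp_pos: [0.5047, 0.2358, 0.1069]
tool_rot: [0.543, 0.453, -0.541, 0.455]
wrist_force: [1.7, -4.7, -5.0]
finger_gap: 0.0174
-0.1755913495183631 [ 1.71342188 -4.73608314 -4.9968703 ] [-1.25743767  0.15395647 -0.02417286] [ 3.06850946e-01  4.45709893e-01 -2.69336423e-01  8.50757363e-01
 -1.66607976e-03  2.05323228e+00]
```

```bash
python3 -m crank '[[0,0,0,0,0,0,0],[0,0,0,0,0,0,0],[0,0,0,0,0,0,0],[0,0,0,0,0,0,0],[0,0,0,-4,0,0,0],[0,0,0,-8,0,0,0],[0,0,0,-11,0,0,0],[0,0,0,-11,0,0,0],[0,0,0,-11,0,0,0]]'
sed 's/^E$//' m.py >/dev/null; python3 - <<'E'
from h import *
import pickle
w=snap("wrist","w3");s=robot.read_state();print(s["tcp_pos"],s["wrist_force"])
c=proj(w,(0.5068,.236,.135))[0];print(c)
x0,y0=(c-16).astype(int);I=w["color"][y0:y0+32,x0:x0+32].astype(int)
wt=np.clip(I[...,0]-I[...,2]-25,0,None).astype(float);y,x=np.nonzero(wt);ww=wt[y,x];P=np.c_[x+x0,y+y0]
m=(P*ww[:,None]).sum(0)/ww.sum();u=np.linalg.eigh(((P-m)*ww[:,None]).T@(P-m))[1][:,1]
q=plane(w,[m,m+5*u],.135);a=q[1]-q[0];print("blue",m,len(ww),q[0],"yaw",np.arctan2(a[1],a[0]))
crop(w,c,75,"w3c",w=100);print(c.astype(int)-[100,75])
pickle.dump(w,open("w3.pkl","wb"))
E
```

```text
t: 5.8
tcp_pos: [0.5044, 0.2361, 0.2174]
tool_rot: [0.544, 0.453, -0.54, 0.456]
wrist_force: [0.5, -0.2, 0.2]
finger_gap: 0.0428
[0.50382818 0.23582076 0.21642115] [-1.04606289 -0.14084269 -0.32384752]
[287.121172   219.36520583]
blue [nan nan] 0 [nan nan nan] yaw nan
[187 144]<stdin>:7: RuntimeWarning: invalid value encountered in divide
```

View pics/w3c.png

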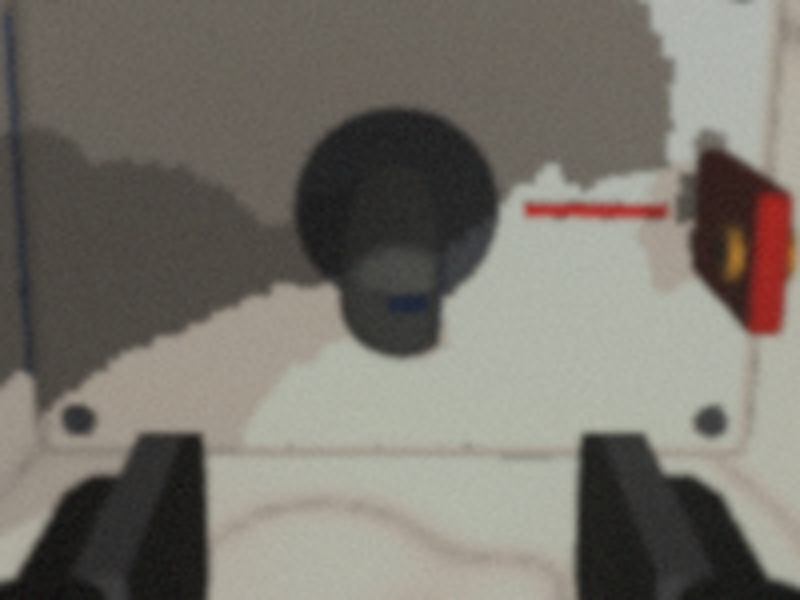

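The blue stroke at (407,302) is parallel to the red line at y≈210 and points at the guide, so the spindle is aligned. Next, the collar.

```bash
python3 - <<'E'
from h import *
print(move((0.494,-.217,.17),down(1.02)))
E
```

```text
(array([-1.1953,  0.0022, -0.0046]), array([ 4.64,  6.91, 44.76]))
```

```bash
python3 -m crank '[[-0.15,0,0,0,1,5,-1],[-0.3,0,0,0,2,10,-1],[-0.45,0,0,0,3,15,-1],[-0.6,0,0,0,3.5,20,-1],[-0.75,0,0,0,4,25,-1],[-0.9,0,0,0,5,30,-1],[-1.05,0,0,2,6,35,-1],[-1.195,0,0,3,6.9,40,-1],[-1.195,0,0,4.6,6.9,44.8,-1],[-1.195,0,0,4.6,6.9,44.8,-1],[-1.195,0,0,4.6,6.9,44.8,-1],[-1.195,0,0,4.6,6.9,44.8,-1],[-1.195,0,0,4.6,6.9,44.8,-1],[-1.195,0,0,4.6,6.9,44.8,-1]]'
python3 - <<'E'
from h import *
import pickle
w=snap("wrist","w4");pickle.dump(w,open("w4.pkl","wb"))
c=proj(w,(0.494,-.217,.028))[0];print(c);crop(w,c,60,"w4c",w=80);print(c.astype(int)-[80,60])
E
```

```text
t: 7.25
tcp_pos: [0.494, -0.2161, 0.1704]
tool_rot: [0.192, 0.679, -0.191, 0.682]
wrist_force: [0.2, -0.3, -0.2]
finger_gap: 0.0855
[283.30133128 200.5797949 ]
[203 140]
```

View pics/w4c.png

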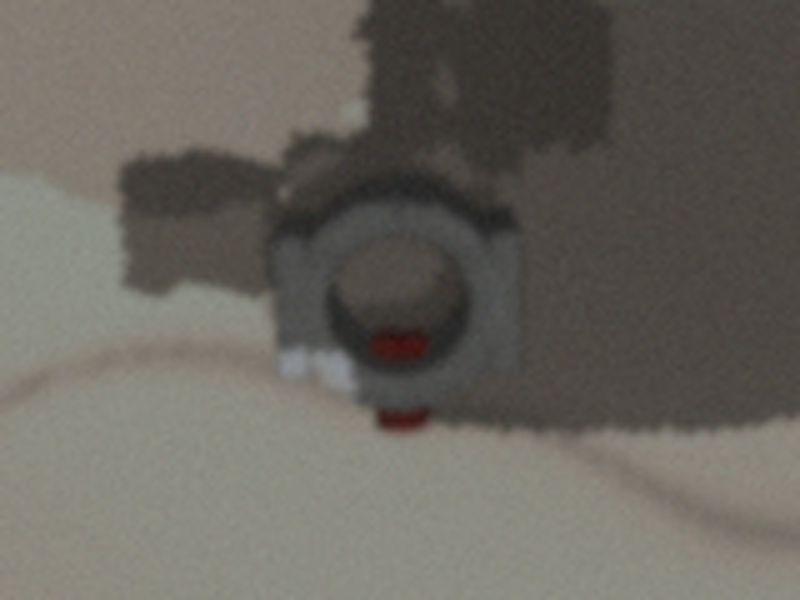

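The collar is square to the tool: bore centre at crop px (400,303), screw straight below at (402,418), and cheeks at x 276 and 520. I'll descend partway and take a second view for height.

```bash
python3 -m crank '[[0,0,0,4,-0.08,0.05,-0.4],[0,0,0,8,-0.08,0.05,-0.4],[0,0,0,9,-0.08,0.05,-0.4],[0,0,0,9,-0.08,0.05,-0.4],[0,0,0,9,-0.08,0.05,-0.4]]' 40
python3 - <<'E'
from h import *
import pickle
w1=pickle.load(open("w4.pkl","rb"));w=snap("wrist","w5")
def reds(d):
    I=d["color"].astype(int);m=((I[...,2]-np.maximum(I[...,0],I[...,1]))>40).astype(np.uint8)
    n,l,st,c=cv2.connectedComponentsWithStats(m);return [(st[i,4],c[i]) for i in range(1,n) if st[i,4]>8]
a,b=reds(w1),reds(w);print(a,b)
for k in (0,1):
    try:print(tri([(w1,a[k][1]),(w,b[k][1])]))
    except Exception as e:print(e)
s=robot.read_state();print(s["tcp_pos"],s["finger_gap"],move((0.494,-.217,.002),down(1.02)))
y=R.from_quat(s['tool_rot']).as_matrix()[:,1];print(np.arctan2(y[1],y[0]))
E
```

```text
t: 7.8
tcp_pos: [0.4955, -0.2172, 0.0821]
tool_rot: [0.192, 0.678, -0.191, 0.683]
wrist_force: [0.1, 0.3, 0.1]
finger_gap: 0.0599
[(np.int32(23), array([533.39130435, 134.30434783])), (np.int32(28), array([523.96428571, 137.21428571])), (np.int32(50), array([537.38, 141.08])), (np.int32(54), array([525.05555556, 146.66666667])), (np.int32(11), array([282.63636364, 208.90909091])), (np.int32(1166), array([531.87650086, 301.98198971]))] [(np.int32(58), array([282.31034483, 239.74137931])), (np.int32(17), array([283.29411765, 260.35294118]))]
(array([ 0.43013617, -0.17154513,  0.29428385]), [np.float64(0.013342492307417105), np.float64(0.013342492307417271)])
(array([ 0.4303966 , -0.16995758,  0.28814128]), [np.float64(0.015244687063182678), np.float64(0.015244687063182622)])
[ 0.49584116 -0.21754434  0.08242339] 0.059875807200453775 (array([ 0.002 ,  0.007 , -0.0026]), array([ 8.04, -0.07, -0.24]))
1.0219758527983036
```

```bash
python3 - <<'E'
from h import *
import pickle
w1=pickle.load(open("w4.pkl","rb"));w=snap("wrist")
print(tri([(w1,(282.6,208.9)),(w,(282.3,239.7))]),tri([(w1,(283.4,223.6)),(w,(283.3,260.4))]))
E
python3 -m crank '[[0,0,0,4,-0.07,-0.2,-0.4],[0,0,0,6,-0.07,-0.2,-0.4],[0,0,0,8,-0.07,-0.2,-0.4],[0,0,0,8,-0.07,-0.2,-0.4],[0,0,0,8,-0.07,-0.2,-0.4],[0,0,0,8,-0.07,-0.2,-0.4]]' 40
```

```text
(array([ 0.50130232, -0.22235206,  0.02247177]), [np.float64(0.00011138236438063366), np.float64(0.00011138236438062921)]) (array([ 0.5123368 , -0.22830083,  0.02692862]), [np.float64(0.00014609655304806987), np.float64(0.00014609655304818208)])
t: 8.5
tcp_pos: [0.4955, -0.218, 0.0041]
tool_rot: [0.192, 0.677, -0.192, 0.684]
wrist_force: [-0.5, 0.1, -0.3]
finger_gap: 0.0595
```

```bash
python3 -m crank '[[0,0,0,0.1,0,0,1],[0,0,0,0.1,0,0,1],[0,0,0,0.1,0,0,1],[0,0,0,0.1,0,0,1],[0,0,0,0.1,0,0,1],[0,0,0,0.1,0,0,1]]' 60
python3 -c "
from h import *
s=robot.read_state();print(s['wrist_force'],s['torque'],move((s['tcp_pos'][0],s['tcp_pos'][1],.2),down(1.02)))"
```

```text
t: 9.1
tcp_pos: [0.4966, -0.2186, 0.0047]
tool_rot: [0.191, 0.676, -0.192, 0.685]
wrist_force: [-1.6, 1.3, 10.0]
finger_gap: 0.0434
[-1.55385068  1.28314136 10.01987783] [ 0.17609821  0.35479285 -0.00190128] (array([ 0.0019,  0.0125, -0.0026]), array([-19.53,   0.05,   0.24]))
```

Gripped at 43.4 mm. Lifting and carrying it to a waypoint short of the spindle.

```bash
python3 -m crank '[[0,0.006,0,-2,0,0,1],[0,0.0125,0,-6,0,0,1],[0,0.0125,0,-10,0,0,1],[0,0.0125,0,-15,0,0,1],[0,0.0125,0,-19.5,0,0,1],[0,0.0125,0,-19.5,0,0,1],[0,0.0125,0,-19.5,0,0,1],[0,0.0125,0,-19.5,0,0,1]]' 60
python3 - <<'E'
from h import *
import pickle
print(move((0.509,.236,.2),down(1.392)))
w=snap("wrist","w6");pickle.dump(w,open("w6.pkl","wb"));s=robot.read_state();print(s["wrist_force"])
c=proj(w,s["tcp_pos"]+[0,0,.026])[0];print(c);crop(w,c,75,"w6c",w=100);print(c.astype(int)-[100,75])
E
```

```text
t: 9.9
tcp_pos: [0.4936, -0.2174, 0.1988]
tool_rot: [0.193, 0.681, -0.191, 0.68]
wrist_force: [-0.2, 0.3, -1.5]
finger_gap: 0.043
(array([-0.3701, -0.0012, -0.0028]), array([ 1.000e-02,  3.948e+01, -2.234e+01]))
[-0.0109217  -0.12814868 -2.1850039 ]
[284.93295013 296.95852294]
[184 221]
```

View pics/w6c.png

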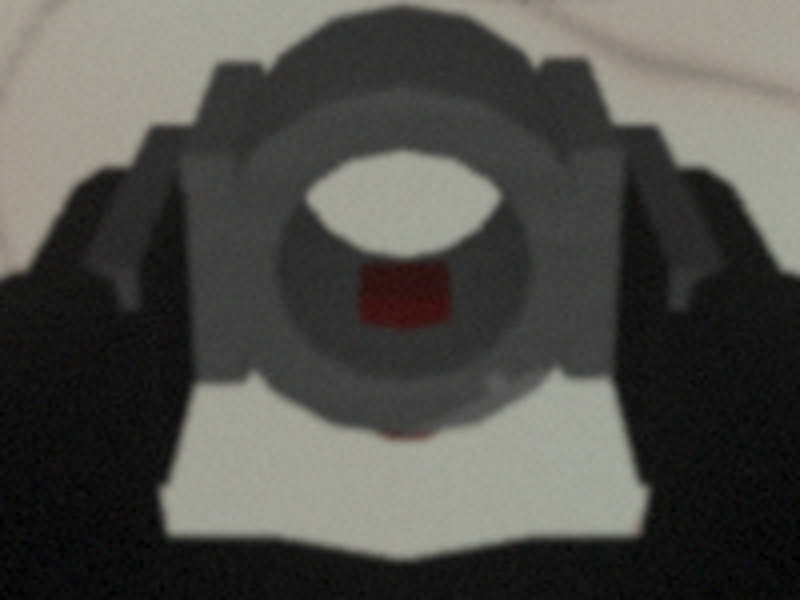

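The collar is held square: bore ellipse centred at crop (404,265), red tip at (405,293), central between the cheeks. Next I'll work out its offset from the TCP.

```bash
python3 - <<'E'
from h import *
import pickle
w=pickle.load(open("w6.pkl","rb"));s=robot.read_state();Rt=R.from_quat(s["tool_rot"])
f=lambda x,y:(x/4+184,y/4+221)
M=cv2.Rodrigues(np.array(w["rvec"],float))[0]
for h in(.0235,):
    q=plane(w,[f(404,265),f(277,268),f(532,268),f(404,150),f(404,380),f(190,270),f(618,270)],s["tcp_pos"][2]+h)
    print(Rt.inv().apply(q-s["tcp_pos"]).round(4).tolist(),(M@q[0]+np.ravel(w["tvec"]))[2])
    # screw tip block top-front edge corners at h-10mm
    q=plane(w,[f(360,265),f(450,265)],s["tcp_pos"][2]+h-.010);print(Rt.inv().apply(q-s["tcp_pos"]).round(4).tolist())
E
```

```text
[[-0.0235, 0.0001, -0.003], [-0.0235, -0.0125, -0.0026], [-0.0235, 0.0128, -0.0026], [-0.0235, 0.0001, -0.0153], [-0.0235, 0.0001, 0.0101], [-0.0235, -0.0212, -0.0024], [-0.0234, 0.0214, -0.0024]] 0.13106793954964024
[[-0.0135, -0.0046, 0.0023], [-0.0135, 0.0051, 0.0023]]
```

The bore measures 25.3 mm, and the collar axis is 2.8 mm behind the TCP along tool z. The two pinches put the spindle axis at (0.5068,0.2360). Carrying the collar above it.

```bash
python3 -m crank '[[-0.03,0,0,0,3.5,-2,1],[-0.07,0,0,0,7,-4,1],[-0.1,0,0,0,11,-6,1],[-0.15,0,0,0,15,-8.5,1],[-0.2,0,0,0,19,-11,1],[-0.24,0,0,0,23,-13,1],[-0.28,0,0,0,27,-15,1],[-0.31,-0.01,0,0,31,-17.5,1],[-0.34,-0.01,0,0,35,-20,1],[-0.37,-0.01,0,0,39.47,-22.26,1],[-0.37,-0.01,0,0,39.47,-22.26,1],[-0.37,-0.01,0,0,39.47,-22.26,1],[-0.37,-0.01,0,0,39.47,-22.26,1],[-0.37,-0.01,0,3.5,39.47,-22.26,1],[-0.37,-0.01,0,3.5,39.47,-22.26,1],[-0.37,-0.01,0,3.5,39.47,-22.26,1]]' 60
python3 - <<'E'
from h import *
s=robot.read_state();print(s["wrist_force"],move((0.5096,.2355,.12),down(1.392)))
w=snap("wrist","w7");c=proj(w,s["tcp_pos"]+[0,0,.02])[0];crop(w,c,75,"w7c",w=100);print(c.astype(int)-[100,75])
q=plane(w,[c],.1)
E
```

```text
t: 11.55
tcp_pos: [0.5089, 0.2344, 0.1649]
tool_rot: [0.064, 0.702, -0.064, 0.707]
wrist_force: [0.1, 0.6, 0.2]
finger_gap: 0.0428
[0.13704326 0.58864449 0.22149426] (array([-0.0019,  0.0066, -0.0004]), array([4.49, 0.12, 0.01]))
[184 216]
```

View pics/w7c.png

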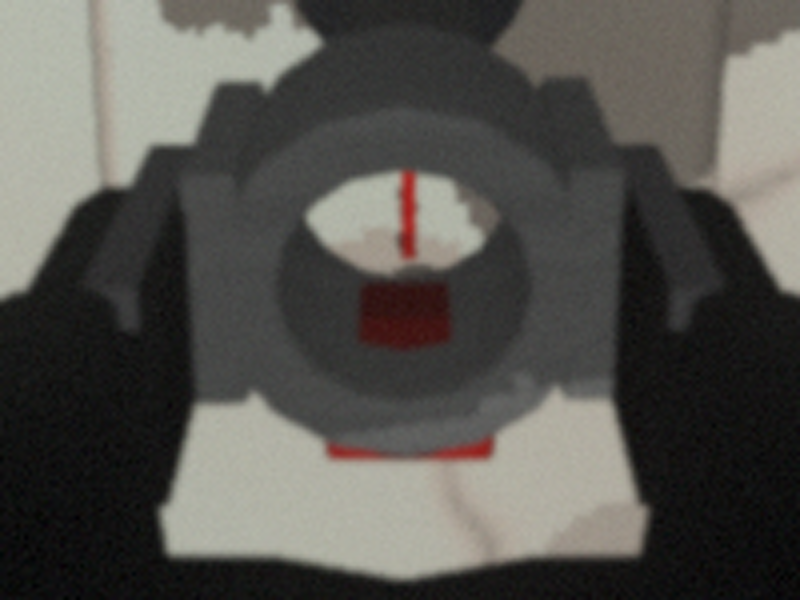

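Through the bore, the red line at (408,215) and guide top at (410,450) line up with the screw tip at (405,310). Only the 1.2 mm +y correction remains. Descending gently.

```bash
python3 -m crank '[[0,0,0,0,0.12,0,1],[0,0,0,0,0.12,0,1],[0,0,0,1,0.12,0,1],[0,0,0,1.8,0.12,0,1],[0,0,0,2.4,0.12,0,1],[0,0,0,3,0.12,0,1],[0,0,0,3.5,0.12,0,1],[0,0,0,3.5,0.12,0,1],[0,0,0,3.5,0.12,0,1]]' 60
python3 - <<'E'
from h import *
s=robot.read_state();print(s["wrist_force"],s["torque"],move((0.5096,.2355,.0857),down(1.392)))
E
```

```text
t: 12.5
tcp_pos: [0.5102, 0.236, 0.1307]
tool_rot: [0.064, 0.701, -0.063, 0.707]
wrist_force: [-0.2, -0.2, -0.1]
finger_gap: 0.0427
[-0.24234059 -0.21343084 -0.12606488] [-0.02263185 -0.00142536  0.04824018] (array([-0.0016,  0.0083, -0.0013]), array([ 4.5 , -0.07, -0.09]))
```

```bash
python3 -m crank '[[0,0,0,1,-0.04,-0.05,1],[0,0,0,2,-0.06,-0.08,1],[0,0,0,3,-0.06,-0.08,1],[0,0,0,4,-0.06,-0.08,1],[0,0,0,4.5,-0.06,-0.08,1],[0,0,0,4.5,-0.06,-0.08,1],[0,0,0,4.5,-0.06,-0.08,1],[0,0,0,4.5,-0.06,-0.08,1]]' 60
python3 - <<'E'
from h import *
import pickle
s=robot.read_state();print(s["wrist_force"],s["torque"],move((0.5096,.2355,.0857),down(1.392)))
w=snap("wrist","w8");c=proj(w,s["tcp_pos"]+[0,0,.02])[0];crop(w,c,75,"w8c",w=100);print(c.astype(int)-[100,75])
pickle.dump(w,open("w8.pkl","wb"));snap("top","t8");S=snap("scene","s8");pickle.dump(S,open("s8.pkl","wb"))
E
```

```text
t: 13.3
tcp_pos: [0.51, 0.2357, 0.0861]
tool_rot: [0.064, 0.701, -0.063, 0.707]
wrist_force: [-0.4, 0.8, -0.9]
finger_gap: 0.0431
[-0.44955137  0.8333416  -0.85771542] [-0.02900823  0.03440721 -0.0194349 ] (array([-0.0015,  0.009 , -0.0017]), array([ 0.04, -0.03, -0.04]))
[184 216]
```

View pics/w8c.png

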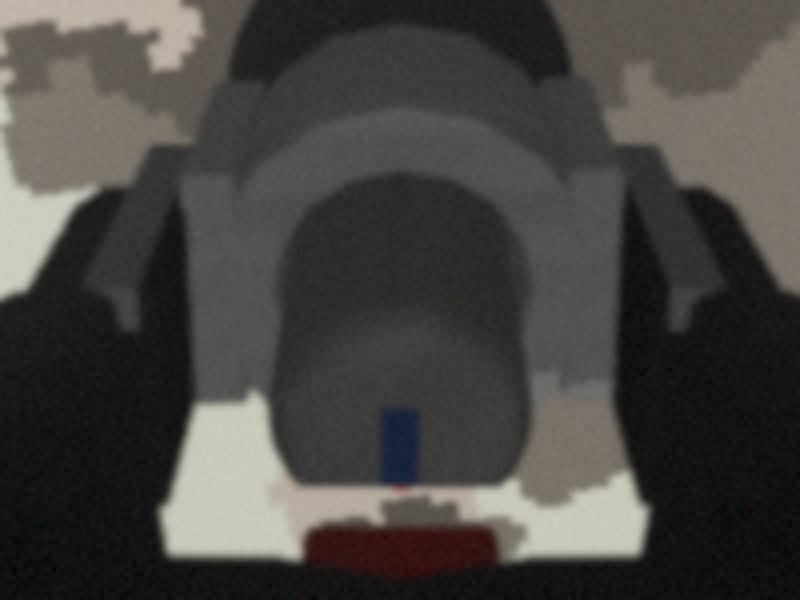

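The collar is on the spindle with the flat and stroke centred at (400,448), and the guide directly ahead at (400,545). Now pulling it gently along -x.

```bash
python3 -m crank '[[0,0,0,0.05,-0.04,-0.07,1],[0,0,0,0.05,-0.04,-0.14,1],[0,0,0,0.05,-0.04,-0.18,1],[0,0,0,0.05,-0.04,-0.18,1],[0,0,0,0.05,-0.04,-0.18,1]]' 60
python3 -c "
from h import *
s=robot.read_state();print(s['wrist_force'],R.from_quat(s['tool_rot']).inv().apply(s['wrist_force']),s['torque'],move((0.5096,.2355,.0857),down(1.392)))"
```

```text
t: 13.95
tcp_pos: [0.5081, 0.2356, 0.0856]
tool_rot: [0.064, 0.701, -0.063, 0.707]
wrist_force: [-0.3, 0.3, -1.1]
finger_gap: 0.0428
[-0.33531847  0.26324061 -1.09426231] [ 1.09117065  0.19701785 -0.38687812] [ 0.02126731  0.06983352 -0.02250876] (array([-0.0015,  0.009 , -0.0017]), array([-0.01,  0.02,  0.15]))
```

```bash
python3 -m crank '[[0,0,0,0,0,-0.05,1],[0,0,0,0,0,-0.1,1],[0,0,0,0,0,-0.1,1],[0,0,0,0,0,-0.1,1]]' 60
python3 -c "
from h import *
s=robot.read_state();print(s['wrist_force'],R.from_quat(s['tool_rot']).inv().apply(s['wrist_force']),s['torque'],move((0.5096,.2355,.0857),down(1.392)))"
```

```text
t: 14.35
tcp_pos: [0.5074, 0.2358, 0.0856]
tool_rot: [0.064, 0.701, -0.063, 0.708]
wrist_force: [0.5, -0.0, -0.9]
finger_gap: 0.0431
[ 0.52548483 -0.0270401  -0.92421685] [0.92918343 0.06608659 0.51312082] [-0.07190304 -0.29713537 -0.00405572] (array([-0.0016,  0.0094, -0.0017]), array([-0.  ,  0.01,  0.22]))
```

```bash
python3 -m crank '[[0,0,0,0,0,-0.05,1],[0,0,0,0,0,-0.1,1],[0,0,0,0,0,-0.1,1],[0,0,0,0,0,-0.1,1]]' 60
python3 -c "
from h import *
s=robot.read_state();print(s['wrist_force'],R.from_quat(s['tool_rot']).inv().apply(s['wrist_force']),s['torque'],move((0.5096,.2355,.0857),down(1.392)))"
```

```text
t: 14.75
tcp_pos: [0.5073, 0.2358, 0.0857]
tool_rot: [0.064, 0.7, -0.064, 0.708]
wrist_force: [4.9, -1.3, -4.5]
finger_gap: 0.0428
[ 4.89580624 -1.28247211 -4.5439514 ] [ 4.59843922 -0.38954574  4.99637456] [-0.25764171 -1.07476689 -0.01672705] (array([-0.0019,  0.011 , -0.0017]), array([0.01, 0.01, 0.23]))
```

Contact found: the TCP has stopped and there is a light 5 N pull. One final visual check.

```bash
python3 - <<'E'
from h import *
S=snap("scene");w=snap("wrist");T=snap("top")
c=proj(S,(0.53,.23,.09))[0];a=cv2.resize(crop(S,c,30,None,w=30,k=13),(400,400))
b=cv2.resize(crop(w,(284,300),75,None,w=75,k=5),(400,400))
cv2.imwrite("pics/f.png",np.hstack([a,b]))
ax=np.array([.5068,.236,0]);x=np.array([.984,-.178,0]);print(c,[(n,((proj(S,p)[0]-(c.astype(int)-30))*400/60).round()) for n,p in (("hole",ax+.067*x+[0,0,.095]),("screwhead",ax+.0245*x+[0,0,.095]))])
s=robot.read_state();print(s["t"],s["wrist_force"],s["tcp_pos"],s["qvel"].round(3))
E
```

```text
[369.35161167 258.31762024] [('hole', array([117., 249.])), ('screwhead', array([207., 197.]))]
14.9 [ 5.69391692 -1.18717253 -3.95752059] [0.5072968  0.235791   0.08577166] [-0.001 -0.001 -0.001  0.     0.    -0.001]
```

View pics/f.png

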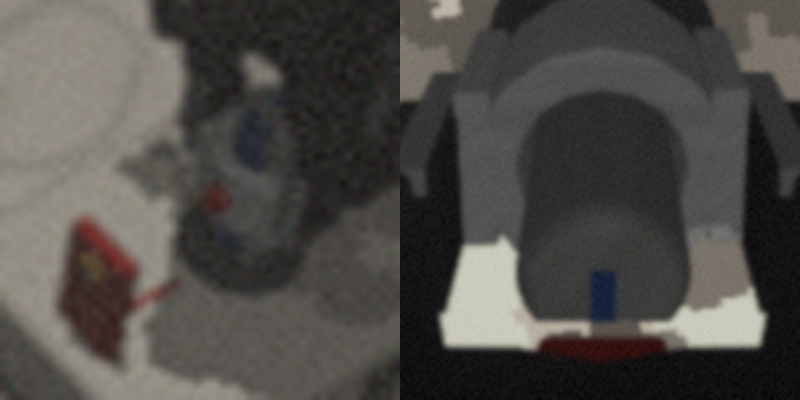

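The scene crop shows the red screw head at (213,198), against a predicted (207,197), facing the brass hole. The wrist view shows the stroke centred at (602,295) and pointing at the guide. The arm is steady, so I'm handing in.

```bash
python3 -c "
from bench import robot
print(robot.sign_off())"
```

```text
the job is handed in; nothing more can be done
None
```

The job is handed in at about 15 s of the 58 s. The arm is still holding the collar on the spindle so you can tighten the screw.

**What I did**
- I pinched the spindle square across its flat (the gap read 17.5 mm) and turned it about 1.12 rad. The blue stroke then ran parallel to the red line, pointing at the guide.
- I gripped the collar by its cheeks and lowered it over the spindle without touching it.
- I then pulled the collar towards its -x until the screw met the flat.

**Last checks**
- **Pull:** the collar stopped moving and the pull is about 5 N, with the arm at rest.
- **Height:** the collar's underside is worked out at about 81 mm above the bench, which puts the screw at about 95 mm, the height of the guide hole.
- **Screw position:** it showed within about one pixel (roughly 3 mm) of where I expected it in the scene camera.
- **Level:** I estimate the collar is level to better than 0.5°. I inferred this from the tool's angle and did not measure it on the collar itself.

**What disagreed:** my two-view heights for the red screw while the collar lay on the bench read about 4–9 mm high. The two views were too close together to be accurate, so I set the height from the grip and the bore size instead.

I planned the moves to stay clear of the other things on the bench, but did not re-measure where they are at the end.

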